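# Move the seasoning row to the new pine rack in the same order

### The job

Move the four seasoning containers (pepper mill, flour dredger, square caddy and stoneware pot) from the bins of the old rack to the four bays of the pine rack, keeping the same order from left to right, so that the cook still finds each by its place. Set each one upright on the deck in the middle of its bay, one to a bay, put down gently and never dropped or knocked over.

Things in the scene. Friction and masses are not known exactly. Their poses are not given: they have to be found in the camera images.
- mill_center (a point): Pepper mill of dark turned wood with a small steel knob on top, the tallest and slimmest of the four: 128 mm high with the knob, foot 54 mm across, waist 40 mm, and a straight round head 48 mm across from 72 to 108 mm above its underside, good to hold. The point is on its axis, 64 mm above its underside, z up along it. It starts upright in a bin of the old rack, up to 6 mm off its middle. About 0.2 kg.
- dredger_center (a point): Round stainless steel flour dredger (shaker) with a domed lid full of small holes: 90 mm high, straight body 59 mm across up to 66 mm above its underside, lid rim 61 mm from there to 77 mm. The point is on its axis, 45 mm above its underside, z up. It starts upright in a bin of the old rack, up to 6 mm off its middle. About 0.2 kg.
- caddy_center (a point): Square white ceramic caddy with a pale wooden lid and a round wooden knob: body 54 x 54 mm and 84 mm high, 100 mm high to the top of the knob (18 mm across). The point is on its axis, 50 mm above its underside, z up, x and y square to its faces; it stands turned by up to about 17 degrees in its bin. It starts upright in a bin of the old rack, up to 6 mm off its middle. About 0.3 kg.
- pot_center (a point): Low round brown stoneware pot with a wide cork stopper, the shortest of the four: 80 mm high with the cork, straight body 62 mm across from 8 to 52 mm above its underside, cork 44 mm across. The point is on its axis, 40 mm above its underside, z up. It starts upright in a bin of the old rack, up to 6 mm off its middle. About 0.24 kg.
- bin_a: Square open brown wooden bin of the old rack, fixed, 88 x 88 mm outside, 80 x 80 mm inside, 18 mm high with a floor 4 mm thick: the one in which the pepper mill stands at the start. All four bins look alike. Origin under its middle. x away from the robot, y to its left, z up, turned up to 5 degrees.
- bin_b: Square open brown wooden bin of the old rack, fixed, 88 x 88 mm outside, 80 x 80 mm inside, 18 mm high with a floor 4 mm thick: the one in which the flour dredger stands at the start. All four bins look alike. Origin under its middle. x away from the robot, y to its left, z up, turned up to 5 degrees.
- bin_c: Square open brown wooden bin of the old rack, fixed, 88 x 88 mm outside, 80 x 80 mm inside, 18 mm high with a floor 4 mm thick: the one in which the square caddy stands at the start. All four bins look alike. Origin under its middle. x away from the robot, y to its left, z up, turned up to 5 degrees.
- bin_d: Square open brown wooden bin of the old rack, fixed, 88 x 88 mm outside, 80 x 80 mm inside, 18 mm high with a floor 4 mm thick: the one in which the stoneware pot stands at the start. All four bins look alike. Origin under its middle. x away from the robot, y to its left, z up, turned up to 5 degrees.
- tray: The old rack: a shallow stainless steel tray, 104 x 376 mm, 10 mm high, fixed, holding the four bins in a row along its y: their middles are at y = +135, +45, -45, -135 mm (left to right as the robot sees them), x = 0. The containers' undersides start 7 mm above the counter. Origin under its middle, at counter height. x away from the robot, y to its left, z up, turned up to 5 degrees.
- rack: The new rack: an empty fixed pine shelf on two brackets, 104 x 376 mm, nearer or farther than the old one. Deck 62 mm above the counter, with four bays along its y, middles at y = +135, +45, -45, -135 mm (left to right for the robot), x = 0; each 84 mm along y, 90 mm along x, between rails and dividers 14 mm above the deck. Origin under its middle, at counter height. x away from the robot, y to its left, z up, turned up to 5 degrees.
There are look-alikes about, which are no part of the job. Leave any orange or red look-alike of the part that bears caddy_center alone.

How it is judged (in metres and radians):
At the end, for the whole second after the job is handed in: Each of the four containers stands upright (within 0.08 rad) on the deck of the pine rack (height within 5 mm), its axis within 15 mm of the middle of a bay along the row and across it, in the bay with the same number from the left as the bin it came from; all are released and at rest (((y of bin_a in the frame of tray between 0.105 and 0.165 m and y of mill_center in the frame of rack between 0.12 and 0.15 m) or (y of bin_a in the frame of tray between 0.015 and 0.075 m and y of mill_center in the frame of rack between 0.03 and 0.06 m) or (y of bin_a in the frame of tray between -0.075 and -0.015 m and y of mill_center in the frame of rack between -0.06 and -0.03 m) or (y of bin_a in the frame of tray between -0.165 and -0.105 m and y of mill_center in the frame of rack between -0.15 and -0.12 m)) and x of mill_center in the frame of rack between -0.015 and 0.015 m and z of mill_center in the frame of rack between 0.121 and 0.131 m and angle between each of mill_center, dredger_center, caddy_center, pot_center's own z axis and vertical below 0.08 rad and linear speed of each of mill, dredger, caddy, pot below 0.02 m/s and angular speed of each of mill, dredger, caddy, pot below 0.2 rad/s and contact force between the fingers and mill below 0.05 N and ((y of bin_b in the frame of tray between 0.105 and 0.165 m and y of dredger_center in the frame of rack between 0.12 and 0.15 m) or (y of bin_b in the frame of tray between 0.015 and 0.075 m and y of dredger_center in the frame of rack between 0.03 and 0.06 m) or (y of bin_b in the frame of tray between -0.075 and -0.015 m and y of dredger_center in the frame of rack between -0.06 and -0.03 m) or (y of bin_b in the frame of tray between -0.165 and -0.105 m and y of dredger_center in the frame of rack between -0.15 and -0.12 m)) and x of dredger_center in the frame of rack between -0.015 and 0.015 m and z of dredger_center in the frame of rack between 0.102 and 0.112 m and contact force between the fingers and dredger below 0.05 N and ((y of bin_c in the frame of tray between 0.105 and 0.165 m and y of caddy_center in the frame of rack between 0.12 and 0.15 m) or (y of bin_c in the frame of tray between 0.015 and 0.075 m and y of caddy_center in the frame of rack between 0.03 and 0.06 m) or (y of bin_c in the frame of tray between -0.075 and -0.015 m and y of caddy_center in the frame of rack between -0.06 and -0.03 m) or (y of bin_c in the frame of tray between -0.165 and -0.105 m and y of caddy_center in the frame of rack between -0.15 and -0.12 m)) and x of caddy_center in the frame of rack between -0.015 and 0.015 m and z of caddy_center in the frame of rack between 0.107 and 0.117 m and contact force between the fingers and caddy below 0.05 N and ((y of bin_d in the frame of tray between 0.105 and 0.165 m and y of pot_center in the frame of rack between 0.12 and 0.15 m) or (y of bin_d in the frame of tray between 0.015 and 0.075 m and y of pot_center in the frame of rack between 0.03 and 0.06 m) or (y of bin_d in the frame of tray between -0.075 and -0.015 m and y of pot_center in the frame of rack between -0.06 and -0.03 m) or (y of bin_d in the frame of tray between -0.165 and -0.105 m and y of pot_center in the frame of rack between -0.15 and -0.12 m)) and x of pot_center in the frame of rack between -0.015 and 0.015 m and z of pot_center in the frame of rack between 0.097 and 0.107 m and contact force between the fingers and pot below 0.05 N); the robot touches nothing.
It fails at once if a piece of the row falls freely: it is dropped from more than about 25 mm ((linear speed of mill above 0.7 m/s and contact force between each of the arm, the fingers and mill below 0.01 N) or (linear speed of dredger above 0.7 m/s and contact force between each of the arm, the fingers and dredger below 0.01 N) or (linear speed of caddy above 0.7 m/s and contact force between each of the arm, the fingers and caddy below 0.01 N) or (linear speed of pot above 0.7 m/s and contact force between each of the arm, the fingers and pot below 0.01 N)).
It fails at once if a piece of the row is knocked over (tilted by more than 0.8 rad) (angle between any of mill_center, dredger_center, caddy_center, pot_center's own z axis and vertical above 0.8 rad).
It also fails if it takes over 88 s, if anything falls off the work surface, if the arm or the gripper's body presses on something with over 40 N, if the wrist force passes 120 N, or if a joint passes its speed limit or range.

### The arm

A 6-joint arm with a two-finger parallel gripper is mounted at the origin on the work surface. World frame = base frame: x ahead of the robot, y to its left, z up, the work surface at z = 0. Lengths are in mm, angles in rad, forces in N, time in s.
With the tool pointing down it reaches from about 375 to 900 mm from the base axis. Payload 3.1 kg.
Tool frame: the origin (TCP) lies at the very end of the fingers, on their centre line; the grasp point (between the pads) lies 19 mm behind it; z points along the fingers, y is the line along which they close (so a half turn about z gives the same grasp; the last joint's range is limited). The gripper opens to 85 mm and grips with 20 to 120 N. Pads are 22 mm wide; open, the fingers measure 114 mm over their backs; the gripper's body (76 mm by 85 mm) begins 54 mm behind the grasp point. The pads swing forward as they close: fully open they stand 13 mm farther back than shut.
Start: joints at [-1.399, 0.527, 1.433, -0, 1.181, -0.178], TCP at [214.802, -586.904, 231.31] pointing down, gripper open.
Joint ranges: [-3.08, 3.08], [-0.75, 2.2], [0.22, 2.44], [-1.43, 4.57], [0, 2.65], [-2.85, 2.85]. Speed limits (rad/s): [2.79, 2.79, 3.14, 3.14, 3.14, 3.14].

### API

Orientations are given as a 3x3 rotation matrix whose columns are the frame's x, y, z axes.
In Python, from workcell import robot gives the robot as it stands.
- The arm moves only by the tool apply_moves, never from a script. Its argument "rows" is a list of rows, each a list of 7 numbers: the shift along the tool's x, y, z in mm, then the turn, a rotation vector about the tool's x, y, z in degrees, then the closure, from -1 (fully open) to 1 (shut). A call has 1 to 20 rows; each row is the pose to reach, as a shift and turn from the pose commanded when the call began, along the tool's axes at that moment; what a row does not reach only later rows make up. A row lasts 1/8 s, in which the tool goes at most 62.5 mm and 10.7 degrees, less where a joint would pass 70% of its speed; a pose out of reach is approached as far as the arm can. A call with a gripper value outside its range is refused whole. The fingers move at their own pace and stop on an object; "squeeze" is the grip in N (left out, the last holds). Time passes only in rows, so rows that repeat a pose let the fingers close. It gives the time, the measured TCP pose, the force, the opening and the grip force at its end, in the units of the state.
- robot.sense(): the state, without advancing time (a new reading comes with each control period).
- robot.read_camera(name): name is "side" or "top"; returns (picture, depth): 384x512x3 uint8, red, green, blue; 384x512 float32, mm along the optical axis (not along the pixel's ray), 0 where there is no reading.
- robot.camera_params(name): a dict with "K" (3x3 intrinsics, pixels), "R" (3x3) and "t" (3): a world point X has camera coordinates R X + t. Camera axes: x right, y down, z forward; pixel columns grow to the right and rows downward; lengths in mm; the calibration is good to about 2 mm. A picture is of the moment at which its call begins. camera_params takes no time and is no camera call.
- robot.sign_off(): hands the job in; it is judged then, once.
The state is a dict: "t": time; "joint_pos": joint angles; "dq": joint speeds; "joint_efforts": joint torques, N m; "tool_pos": TCP position; "eef_rot": TCP orientation; "wrist_force": force on the tool from outside, world axes, zero at the start; "ft_torque": the same for the moment, N m; "opening": finger opening in mm; "grip_force": force on a finger pad.
Only numpy, scipy, OpenCV 4.12 (cv2) and the standard library are available. Lean on these libraries where they do the work, as an engineer would, in place of code of your own. Each camera call takes 0.05 s, during which the arm holds its last target. There are 200 camera calls.

## Working session

There is one attempt and no reset: what is moved stays moved. The work goes in short steps, Python scripts to look and compute and a tool call to move; the robot and the scene stay as the last step left them, time stands still between calls to the robot, and variables do not carry over. Pictures are saved under pics/ and viewed, at most 14 in all, crops included, and the job is handed in when it is done.

Besides the shell and the picture viewer there is one more tool, called after "Call:" as a command line: name --pt "numbers of a row" for each row, then --argument value for the rest. apply_moves: Moves the arm, as the interface text tells. Its arguments: {"type":"object","properties":{"rows":{"type":"array"},"squeeze":{"type":"number"}},"required":["rows"]}

```bash
ls; mkdir -p pics
python3 - <<'E'
from workcell import robot
import cv2,numpy as np
for n in("top","side"):
    p,d=robot.read_camera(n); cv2.imwrite(f"pics/{n}0.png",p[:,:,::-1]); np.save(f"{n}0.npy",d); np.save(f"{n}0p.npy",p)
    c=robot.camera_params(n); print(n,c["K"],c["R"],c["t"], -np.array(c["R"]).T@c["t"])
s=robot.sense();print(s)
E
```

```text
pics
top [[375.78479987   0.         255.57778441]
 [  0.         375.78479987 191.90248693]
 [  0.           0.           1.        ]] [[ 0.01361795 -0.99987607  0.00789898]
 [-0.99641788 -0.0142294  -0.08336029]
 [ 0.08346235 -0.00673549 -0.99648817]] [  0.94558272 471.80383213 868.0909697 ] [397.64798176  13.50596506 904.36461304]
side [[361.89272609   0.         255.05122775]
 [  0.         361.89272609 192.55211226]
 [  0.           0.           1.        ]] [[-0.97084956 -0.23915855  0.0159473 ]
 [-0.13645482  0.49677903 -0.85708265]
 [ 0.19705636 -0.8342744  -0.51493204]] [445.35368807 134.59144422 647.17640929] [323.20685367 579.57064909 441.50567553]
{'t': 0.1, 'joint_pos': array([-1.39848190e+00,  5.28360481e-01,  1.43378393e+00, -1.19851814e-05,
        1.18141711e+00, -1.78507503e-01]), 'dq': array([-0.00034089, -0.00275245, -0.00296545,  0.00088197, -0.00043753,
       -0.00064635]), 'joint_efforts': array([-7.31358159e-04, -4.43306243e+01, -1.78585982e+01, -2.25231847e-04,
        3.92902279e-03,  1.25218841e-05]), 'tool_pos': array([ 214.69997948, -586.27057458,  230.43619383]), 'eef_rot': array([[ 9.39089050e-01,  3.43673732e-01, -3.48511117e-04],
       [ 3.43673742e-01, -9.39087112e-01,  1.93780539e-03],
       [ 3.38690510e-04, -1.93954594e-03, -9.99998062e-01]]), 'wrist_force': array([ 0.25378564,  0.152648  , -0.57352351]), 'ft_torque': array([-0.05503335, -0.02752358,  0.022813  ]), 'grip_force': 0.0, 'opening': 85.2455330998226}
```

View pics/top0.png

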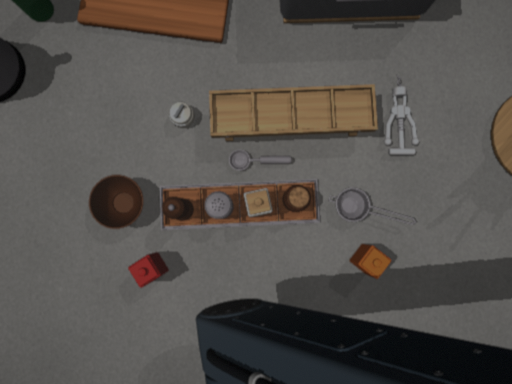

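View pics/side0.png

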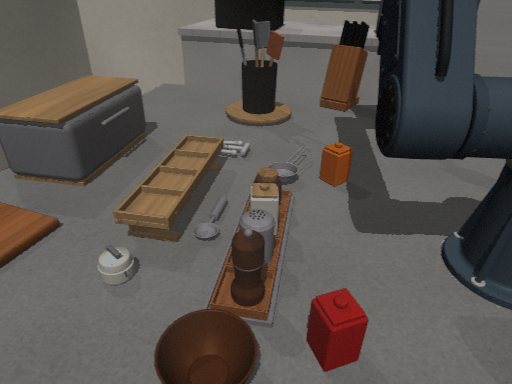

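The top view shows mill, dredger, caddy and pot at about (178,208), (218,206), (259,202) and (298,198) in the old rack. The empty pine rack is beyond it, centred near (293,110). The orange and red caddies are decoys.

```bash
cat > h.py <<'E'
import numpy as np,cv2
from workcell import robot
def cloud(n,d=None,p=None):
    if d is None: p,d=robot.read_camera(n)
    c=robot.camera_params(n);K,R,t=map(np.array,(c["K"],c["R"],c["t"]))
    v,u=np.mgrid[:384,:512]
    P=np.stack([(u-K[0,2])/K[0,0]*d,(v-K[1,2])/K[1,1]*d,d],-1)
    W=(P-t)@R; W[d<=0]=np.nan
    return p,W
def rect(pts):
    (c,s,a)=cv2.minAreaRect(pts.astype(np.float32)); return np.round(c,1),np.round(s,1),round(a,2)
E
python3 - <<'E'
from h import *
p,W=cloud("top",np.load("top0.npy"),np.load("top0p.npy"))
def box(u0,u1,v0,v1,z0,z1):
    S=W[v0:v1,u0:u1].reshape(-1,3); return S[(S[:,2]>z0)&(S[:,2]<z1)]
S=box(330,500,230,380,-50,50);print("counter",np.median(S[:,2]))
r=box(200,385,78,145,52,90);print("rack",len(r),rect(r[:,:2]),np.percentile(r[:,2],[5,50,95]))
r2=box(200,385,78,145,70,90);print("rails",len(r2),rect(r2[:,:2]))
t=box(155,325,175,235,5,25);print("tray",len(t),rect(t[:,:2]))
for n,(u0,u1,v0,v1),h in(("mill",(160,195,190,226),128),("dred",(200,236,186,222),90),("caddy",(240,276,184,220),100),("pot",(279,318,178,216),80)):
    b=box(u0,u1,v0,v1,30,200);print(n,"top",np.percentile(b[:,2],[50,98]),end=" ")
    lo,hi=dict(mill=(76,118),dred=(62,100),caddy=(78,95),pot=(68,95))[n]
    q=b[(b[:,2]>lo)&(b[:,2]<hi)]; c,rr=cv2.minEnclosingCircle(q[:,:2].astype(np.float32))
    print(len(q),"mean",q.mean(0).round(1),"circ",np.round(c,1),round(rr,1),"rect",rect(q[:,:2]))
E
```

```text
counter 1.6411547774814257
rack 7897 (array([655.2, -72.9]), array([106.6, 376. ]), 3.24) [61.47621683 64.58115776 78.81248797]
rails 1933 (array([655.4, -72.9]), array([105.6, 376.1]), 3.12)
tray 4040 (array([444.5,  45. ]), array([137.6, 404.9]), 2.74)
mill top [120.78472815 135.01608148] 110 mean [428.4 169.2 106.5] circ [429.9 181.5] 23.9 rect (array([429.6, 180.9]), array([46.2, 46.1]), 0.76)
dred top [94.58723417 99.95099717] 588 mean [437.8  88.4  93.8] circ [438.3  89.4] 30.2 rect (array([437.7,  88.6]), array([58.9, 58.3]), 1.08)
caddy top [ 98.80425558 109.15223639] 153 mean [442.7   4.4  91.2] circ [444.3   3.4] 35.3 rect (array([444.9,   3.4]), array([53.8, 54. ]), 13.1)
pot top [85.26372156 91.08379312] 435 mean [456.6 -84.   84.4] circ [457.5 -85.5] 26.4 rect (array([457.4, -85.4]), array([51. , 49.4]), 89.83)
```

```bash
cat >> h.py <<'E'
from scipy.spatial.transform import Rotation as Ro
def plan(x,y,z,yaw):
    "shift (mm) and turn (deg) in tool axes to TCP x,y,z with tool x at yaw (deg), tool z down"
    s=robot.sense();R=np.array(s["eef_rot"]);a=np.radians(yaw)
    T=np.array([[np.cos(a),np.sin(a),0],[np.sin(a),-np.cos(a),0],[0,0,-1]])
    print("shift",(R.T@(np.array([x,y,z])-s["tool_pos"])).round(1),"turn",Ro.from_matrix(R.T@T).as_rotvec(degrees=True).round(1),"t",s["t"],"pos",s["tool_pos"].round(1),"q6",s["joint_pos"][5].round(2))
E
python3 - <<'E'
from h import *
p,W=cloud("top",np.load("top0.npy"),np.load("top0p.npy"))
S=W[178:216,279:318].reshape(-1,3)
for lo,hi in((40,50),(50,57),(57,66),(66,76),(76,95),(84,95)):
    q=S[(S[:,2]>lo)&(S[:,2]<hi)]
    c,r=cv2.minEnclosingCircle(q[:,:2].astype(np.float32)) if len(q) else (0,0); print(lo,hi,len(q),np.round(c,1),round(r,1))
plan(457.3,-85.4,200,90+5)
E
```

```text
40 50 19 [452.  -75.8] 28.6
50 57 5 [437.9 -66.1] 12.7
57 66 110 [457.8 -85.9] 30.8
66 76 139 [458.  -84.9] 28.4
76 95 332 [457.2 -84.3] 24.8
84 95 313 [457.7 -85.7] 21.8
shift [ 399.9 -386.9   31.3] turn [ -0.1  -0.1 -74.9] t 0.1 pos [ 214.7 -586.3  230.4] q6 -0.18
```

Call:
apply_moves --pt "50 -48 0 0 0 -10 -1" --pt "100 -97 0 0 0 -20 -1" --pt "150 -145 0 0 0 -30 -1" --pt "200 -194 0 0 0 -40 -1" --pt "250 -242 0 0 0 -50 -1" --pt "300 -290 10 0 0 -60 -1" --pt "350 -339 20 0 0 -70 -1" --pt "380 -368 28 0 0 -75 -1" --pt "400 -387 31 0 0 -75 -1" --pt "400 -387 31 0 0 -75 -1" --pt "400 -387 31 0 0 -75 -1" --pt "400 -387 31 0 0 -75 -1"

```text
t: 1.6
tool_pos: [457.2, -87.3, 200.4]
eef_rot: [[-0.087, 0.996, 0.0], [0.996, 0.087, -0.0], [-0.0, 0.0, -1.0]]
wrist_force: [0.1, -0.9, 0.9]
opening: 85.5
grip_force: 0.0
```

```bash
python3 -c "
from h import *
plan(457.7,-85.7,24,95)"
```

```text
shift [  1.6   0.6 176.4] turn [ 0.  0. -0.] t 1.6 pos [457.2 -87.3 200.4] q6 -0.52
```

Call:
apply_moves --pt "1.6 0.6 40 0 0 0 -1" --pt "1.6 0.6 85 0 0 0 -1" --pt "1.6 0.6 125 0 0 0 -1" --pt "1.6 0.6 155 0 0 0 -1" --pt "1.6 0.6 170 0 0 0 -1" --pt "1.6 0.6 176 0 0 0 -1" --pt "1.6 0.6 176 0 0 0 -1" --pt "1.6 0.6 176 0 0 0 -0.2" --pt "1.6 0.6 176 0 0 0 0.2" --pt "1.6 0.6 176 0 0 0 0.5" --pt "1.6 0.6 176 0 0 0 1" --pt "1.6 0.6 176 0 0 0 1" --pt "1.6 0.6 176 0 0 0 1" --pt "1.6 0.6 176 0 0 0 1" --squeeze 40

```text
t: 3.35
tool_pos: [457.9, -84.4, 25.6]
eef_rot: [[-0.089, 0.996, 0.001], [0.996, 0.089, -0.001], [-0.001, 0.001, -1.0]]
wrist_force: [-2.3, -2.0, 4.9]
opening: 60.9
grip_force: 42.5
```

```bash
python3 -c "
from h import *
s=robot.sense();print(s['opening'],s['grip_force'],s['joint_pos'])
p,d=robot.read_camera('side');cv2.imwrite('pics/s1.png',p[:,:,::-1])
plan(457.7,-85.7,150,95)"
```

```text
60.87299407613457 42.48875775374472 [-4.22843897e-01  7.00570981e-01  1.97809612e+00 -4.05712602e-04
  4.61940915e-01 -5.11797412e-01]
shift [  -1.4   -0.2 -124.4] turn [0.  0.  0.1] t 3.4 pos [457.9 -84.4  25.6] q6 -0.51
```

View pics/s1.png

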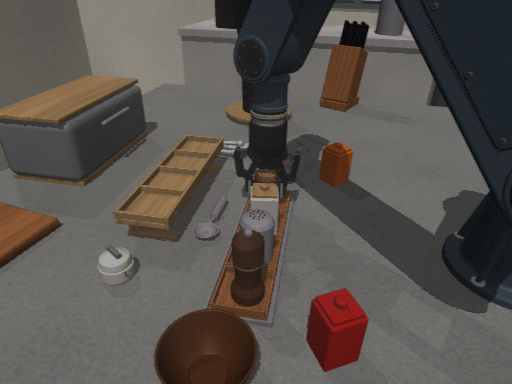

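The side view shows the gripper closed on the pot at about (266,180), and the other three are undisturbed.

```bash
python3 -c "
from h import *
plan(662.6,-206.5,130,93)"
```

```text
shift [-139.9  193.1 -104.2] turn [0.  0.  2.1] t 3.4 pos [457.9 -84.4  25.6] q6 -0.51
```

Call:
apply_moves --pt "0 0 -10 0 0 0 1" --pt "0 0 -35 0 0 0 1" --pt "0 0 -70 0 0 0 1" --pt "0 0 -100 0 0 0 1" --pt "-10 14 -108 0 0 0 1" --pt "-30 41 -108 0 0 0 1" --pt "-60 83 -108 0 0 1 1" --pt "-90 124 -108 0 0 2 1" --pt "-115 159 -108 0 0 2 1" --pt "-130 180 -108 0 0 2 1" --pt "-138 190 -106 0 0 2 1" --pt "-140 193 -104 0 0 2 1" --pt "-140 193 -104 0 0 2 1" --pt "-140 193 -104 0 0 2 1"

```text
t: 5.15
tool_pos: [661.6, -205.9, 128.3]
eef_rot: [[-0.054, 0.999, -0.001], [0.999, 0.054, 0.001], [0.001, -0.001, -1.0]]
wrist_force: [0.6, 0.3, -2.4]
opening: 60.9
grip_force: 44.2
```

```bash
python3 -c "
from h import *
p,W=cloud('top');cv2.imwrite('pics/t2.png',p[:,:,::-1])
p,d=robot.read_camera('side');cv2.imwrite('pics/s2.png',p[:,:,::-1])
plan(662.6,-206.5,81,93)"
```

```text
shift [-0.4  0.6 47.5] turn [-0.  -0.   0.1] t 5.25 pos [ 662.  -206.2  128.5] q6 -0.52
```

View pics/s2.png

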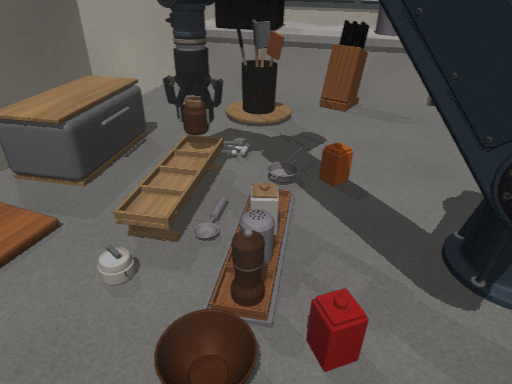

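The pot hangs upright from the gripper over the far bay of the pine rack, at about (196,115).

Call:
apply_moves --pt "0 0.6 20 0 0 0 1" --pt "0 0.6 34 0 0 0 1" --pt "0 0.6 41 0 0 0 1" --pt "0 0.6 44 0 0 0 1" --pt "0 0.6 46 0 0 0 1" --pt "0 0.6 47 0 0 0 1" --pt "0 0.6 47 0 0 0 1" --pt "0 0.6 47 0 0 0 1"

```text
t: 6.25
tool_pos: [663.4, -206.7, 81.7]
eef_rot: [[-0.054, 0.999, 0.001], [0.999, 0.054, -0.0], [-0.0, 0.001, -1.0]]
wrist_force: [0.3, 0.4, -2.3]
opening: 60.9
grip_force: 44.2
```

Call:
apply_moves --pt "0 0 1 0 0 0 1" --pt "0 0 2 0 0 0 1" --pt "0 0 2 0 0 0 1"

```text
t: 6.62
tool_pos: [663.4, -206.7, 80.7]
eef_rot: [[-0.054, 0.999, 0.001], [0.999, 0.054, -0.0], [-0.0, 0.001, -1.0]]
wrist_force: [-2.3, 1.1, 5.5]
opening: 60.4
grip_force: 44.8
```

Call:
apply_moves --pt "0 0 0 0 0 0 0" --pt "0 0 0 0 0 0 -0.6" --pt "0 0 0 0 0 0 -1" --pt "0 0 0 0 0 0 -1" --pt "0 0 -10 0 0 0 -1" --pt "0 0 -40 0 0 0 -1" --pt "0 0 -80 0 0 0 -1" --pt "0 0 -110 0 0 0 -1" --pt "0 0 -120 0 0 0 -1"

```text
t: 7.75
tool_pos: [664.5, -207.2, 202.5]
eef_rot: [[-0.054, 0.999, 0.005], [0.999, 0.054, -0.002], [-0.003, 0.005, -1.0]]
wrist_force: [1.1, -0.6, 0.9]
opening: 85.3
grip_force: 0.0
```

```bash
python3 -c "
from h import *
plan(444.6,3.4,200,103)"
```

```text
shift [ 222.2 -208.2    1. ] turn [ 0.3  0.2 -9.9] t 7.75 pos [ 664.5 -207.2  202.5] q6 -0.52
```

Call:
apply_moves --pt "20 -19 0 0 0 0 -1" --pt "60 -56 0 0 0 -3 -1" --pt "105 -98 0 0 0 -5 -1" --pt "150 -140 0 0 0 -8 -1" --pt "190 -178 0 0 0 -10 -1" --pt "212 -199 0 0 0 -10 -1" --pt "222 -208 0 0 0 -10 -1" --pt "222 -208 0 0 0 -10 -1" --pt "222 -208 0 0 0 -10 -1" --pt "222 -208 0 0 0 -10 -1"

```text
t: 9.0
tool_pos: [444.7, 2.9, 199.3]
eef_rot: [[-0.226, 0.974, 0.001], [0.974, 0.226, -0.0], [-0.0, 0.001, -1.0]]
wrist_force: [-0.1, 0.4, 1.2]
opening: 85.6
grip_force: 0.0
```

```bash
python3 -c "
from h import *
p,W=cloud('top')
S=W[70:150,340:385].reshape(-1,3);q=S[(S[:,2]>128)&(S[:,2]<160)]
print(len(q), cv2.minEnclosingCircle(q[:,:2].astype(np.float32)))
plan(444.6,3.4,46,103)"
```

```text
467 ((664.22802734375, -206.92669677734375), 25.525484085083008)
shift [  0.3   0.2 153.2] turn [0. 0. 0.] t 9.05 pos [444.4   3.1 199.2] q6 -0.47
```

Call:
apply_moves --pt "0.3 0.2 40 0 0 0 -1" --pt "0.3 0.2 80 0 0 0 -1" --pt "0.3 0.2 115 0 0 0 -1" --pt "0.3 0.2 140 0 0 0 -1" --pt "0.3 0.2 150 0 0 0 -1" --pt "0.3 0.2 153 0 0 0 -1" --pt "0.3 0.2 153 0 0 0 -1" --pt "0.3 0.2 153 0 0 0 -0.2" --pt "0.3 0.2 153 0 0 0 0.2" --pt "0.3 0.2 153 0 0 0 0.5" --pt "0.3 0.2 153 0 0 0 1" --pt "0.3 0.2 153 0 0 0 1" --pt "0.3 0.2 153 0 0 0 1" --pt "0.3 0.2 153 0 0 0 1"

```text
t: 10.8
tool_pos: [443.8, 4.1, 47.1]
eef_rot: [[-0.227, 0.974, 0.001], [0.974, 0.227, -0.0], [-0.001, 0.001, -1.0]]
wrist_force: [-0.3, -0.5, 6.6]
opening: 53.5
grip_force: 43.1
```

```bash
python3 -c "
from h import *
plan(657.7,-117.8,150,93)"
```

```text
shift [-167.3  180.8 -102.6] turn [ 0.1  0.  10.1] t 10.8 pos [443.8   4.1  47.1] q6 -0.47
```

Call:
apply_moves --pt "0 0 -10 0 0 0 1" --pt "0 0 -35 0 0 0 1" --pt "0 0 -70 0 0 0 1" --pt "0 0 -98 0 0 0 1" --pt "-10 11 -106 0 0 0 1" --pt "-36 39 -106 0 0 2 1" --pt "-72 78 -106 0 0 4 1" --pt "-108 117 -106 0 0 7 1" --pt "-138 149 -106 0 0 9 1" --pt "-156 169 -105 0 0 10 1" --pt "-165 178 -103 0 0 10 1" --pt "-167 181 -102 0 0 10 1" --pt "-167 181 -102 0 0 10 1" --pt "-167 181 -102 0 0 10 1" --pt "-167 181 -102 0 0 10 1"

```text
t: 12.68
tool_pos: [657.2, -117.0, 148.5]
eef_rot: [[-0.054, 0.999, -0.0], [0.999, 0.054, 0.0], [0.0, -0.0, -1.0]]
wrist_force: [-0.0, -0.5, -2.2]
opening: 53.2
grip_force: 43.0
```

```bash
python3 -c "
from h import *
plan(657.7,-117.8,102,93)"
```

```text
shift [-0.9  0.4 46.5] turn [-0.  -0.   0.1] t 12.675 pos [ 657.2 -117.   148.5] q6 -0.4
```

Call:
apply_moves --pt "-0.9 0 20 0 0 0 1" --pt "-0.9 0 34 0 0 0 1" --pt "-0.9 0 41 0 0 0 1" --pt "-0.9 0 44 0 0 0 1" --pt "-0.9 0 46 0 0 0 1" --pt "-0.9 0 47 0 0 0 1" --pt "-0.9 0 48 0 0 0 1" --pt "-0.9 0 48 0 0 0 1" --pt "-0.9 0 48 0 0 0 1"

```text
t: 13.8
tool_pos: [658.1, -118.5, 102.2]
eef_rot: [[-0.054, 0.999, 0.001], [0.999, 0.054, -0.001], [-0.001, 0.001, -1.0]]
wrist_force: [-1.8, 1.5, 4.8]
opening: 53.7
grip_force: 43.6
```

Contact. Release and go on to the dredger.

Call:
apply_moves --pt "0 0 0 0 0 0 0" --pt "0 0 0 0 0 0 -0.6" --pt "0 0 0 0 0 0 -1" --pt "0 0 0 0 0 0 -1" --pt "0 0 -10 0 0 0 -1" --pt "0 0 -40 0 0 0 -1" --pt "0 0 -80 0 0 0 -1" --pt "0 0 -110 0 0 0 -1" --pt "0 0 -110 0 0 0 -1" --pt "0 0 -110 0 0 0 -1"

```text
t: 15.05
tool_pos: [657.2, -118.2, 209.8]
eef_rot: [[-0.054, 0.999, -0.001], [0.999, 0.054, 0.0], [0.001, -0.001, -1.0]]
wrist_force: [0.6, 0.1, 0.2]
opening: 85.0
grip_force: 0.0
```

```bash
python3 -c "
from h import *
plan(438,89,190,95)"
```

```text
shift [ 218.7 -207.7   20.1] turn [-0.1 -0.  -1.9] t 15.05 pos [ 657.2 -118.2  209.8] q6 -0.4
```

Call:
apply_moves --pt "20 -19 0 0 0 0 -1" --pt "60 -57 0 0 0 -2 -1" --pt "105 -100 0 0 0 -2 -1" --pt "150 -142 0 0 0 -2 -1" --pt "190 -180 5 0 0 -2 -1" --pt "210 -200 15 0 0 -2 -1" --pt "219 -208 20 0 0 -2 -1" --pt "219 -208 20 0 0 -2 -1" --pt "219 -208 20 0 0 -2 -1" --pt "219 -208 20 0 0 -2 -1"

```text
t: 16.3
tool_pos: [439.6, 88.3, 190.4]
eef_rot: [[-0.088, 0.996, 0.001], [0.996, 0.088, -0.0], [-0.0, 0.001, -1.0]]
wrist_force: [-0.2, -0.1, -0.3]
opening: 85.3
grip_force: 0.0
```

```bash
python3 -c "
from h import *
p,W=cloud('top')
S=W[70:150,310:350].reshape(-1,3);q=S[(S[:,2]>138)&(S[:,2]<155)]
print(len(q), rect(q[:,:2]))
plan(438,89,36,95)"
```

```text
334 (array([ 659.2, -123.1]), array([53.9, 45.7]), 0.36)
shift [  0.8  -1.5 154.4] turn [0.1 0.  0. ] t 16.35 pos [439.4  88.4 190.4] q6 -0.14
```

Call:
apply_moves --pt "0.8 -1.5 40 0 0 0 -1" --pt "0.8 -1.5 80 0 0 0 -1" --pt "0.8 -1.5 115 0 0 0 -1" --pt "0.8 -1.5 140 0 0 0 -1" --pt "0.8 -1.5 150 0 0 0 -1" --pt "0.8 -1.5 154 0 0 0 -1" --pt "0.8 -1.5 154 0 0 0 -1" --pt "0.8 -1.5 154 0 0 0 -0.2" --pt "0.8 -1.5 154 0 0 0 0.2" --pt "0.8 -1.5 154 0 0 0 0.5" --pt "0.8 -1.5 154 0 0 0 1" --pt "0.8 -1.5 154 0 0 0 1" --pt "0.8 -1.5 154 0 0 0 1" --pt "0.8 -1.5 154 0 0 0 1"

```text
t: 18.1
tool_pos: [437.0, 89.7, 37.2]
eef_rot: [[-0.089, 0.996, 0.002], [0.996, 0.089, -0.0], [-0.0, 0.002, -1.0]]
wrist_force: [-1.6, -1.1, 5.9]
opening: 58.9
grip_force: 41.8
```

```bash
python3 -c "
from h import *
plan(652.9,-28,140,93)"
```

```text
shift [-136.5  204.7 -102.4] turn [0.1 0.  2.1] t 18.1 pos [437.   89.7  37.2] q6 -0.14
```

Call:
apply_moves --pt "0 0 -10 0 0 0 1" --pt "0 0 -35 0 0 0 1" --pt "0 0 -70 0 0 0 1" --pt "0 0 -98 0 0 0 1" --pt "-8 12 -106 0 0 0 1" --pt "-30 45 -106 0 0 1 1" --pt "-60 90 -106 0 0 2 1" --pt "-90 135 -106 0 0 2 1" --pt "-114 171 -106 0 0 2 1" --pt "-128 192 -105 0 0 2 1" --pt "-135 203 -103 0 0 2 1" --pt "-136 204 -102 0 0 2 1" --pt "-136 204 -102 0 0 2 1" --pt "-136 204 -102 0 0 2 1" --pt "-136 204 -102 0 0 2 1"

```text
t: 19.98
tool_pos: [651.5, -27.1, 138.5]
eef_rot: [[-0.055, 0.999, -0.0], [0.999, 0.055, 0.0], [0.0, -0.0, -1.0]]
wrist_force: [0.3, -0.2, -2.4]
opening: 59.4
grip_force: 43.8
```

```bash
python3 -c "
from h import *
plan(652.9,-28,92.2,93)"
```

```text
shift [-0.9  1.4 46.3] turn [-0.  -0.   0.1] t 19.975 pos [651.5 -27.1 138.5] q6 -0.27
```

Call:
apply_moves --pt "-0.9 1 20 0 0 0 1" --pt "-0.9 1 34 0 0 0 1" --pt "-0.9 1 41 0 0 0 1" --pt "-0.9 1 44 0 0 0 1" --pt "-0.9 1 46 0 0 0 1" --pt "-0.9 1 47 0 0 0 1" --pt "-0.9 1 48 0 0 0 1" --pt "-0.9 1 48 0 0 0 1" --pt "-0.9 1 48 0 0 0 1"

```text
t: 21.1
tool_pos: [653.1, -28.6, 92.3]
eef_rot: [[-0.054, 0.999, 0.001], [0.999, 0.054, -0.001], [-0.001, 0.001, -1.0]]
wrist_force: [-3.2, 0.1, 6.3]
opening: 59.2
grip_force: 43.7
```

Call:
apply_moves --pt "0 0 0 0 0 0 0" --pt "0 0 0 0 0 0 -0.6" --pt "0 0 0 0 0 0 -1" --pt "0 0 0 0 0 0 -1" --pt "0 0 -10 0 0 0 -1" --pt "0 0 -40 0 0 0 -1" --pt "0 0 -80 0 0 0 -1" --pt "0 0 -120 0 0 0 -1" --pt "0 0 -120 0 0 0 -1" --pt "0 0 -120 0 0 0 -1"

```text
t: 22.35
tool_pos: [652.6, -28.4, 210.3]
eef_rot: [[-0.054, 0.999, -0.0], [0.999, 0.054, 0.0], [0.0, -0.0, -1.0]]
wrist_force: [0.2, 0.2, -0.7]
opening: 85.5
grip_force: 0.0
```

```bash
python3 -c "
from h import *
plan(430,181.2,205,95)"
```

```text
shift [ 221.3 -210.9    5.4] turn [-0.  -0.  -1.9] t 22.35 pos [652.6 -28.4 210.3] q6 -0.27
```

Call:
apply_moves --pt "20 -19 0 0 0 0 -1" --pt "60 -57 0 0 0 -2 -1" --pt "105 -100 0 0 0 -2 -1" --pt "150 -142 0 0 0 -2 -1" --pt "190 -181 2 0 0 -2 -1" --pt "212 -202 5 0 0 -2 -1" --pt "221 -211 5 0 0 -2 -1" --pt "221 -211 5 0 0 -2 -1" --pt "221 -211 5 0 0 -2 -1" --pt "221 -211 5 0 0 -2 -1"

```text
t: 23.6
tool_pos: [431.6, 180.1, 205.3]
eef_rot: [[-0.087, 0.996, 0.001], [0.996, 0.087, -0.0], [-0.0, 0.001, -1.0]]
wrist_force: [-0.1, -0.0, 1.4]
opening: 85.5
grip_force: 0.0
```

```bash
python3 -c "
from h import *
p,W=cloud('top');p,d=robot.read_camera('side');cv2.imwrite('pics/s3.png',p[:,:,::-1])
plan(430,181.2,76,95)"
```

```text
shift [  1.1  -1.1 129.3] turn [0. 0. 0.] t 23.7 pos [431.2 180.2 205.3] q6 0.07
```

View pics/s3.png

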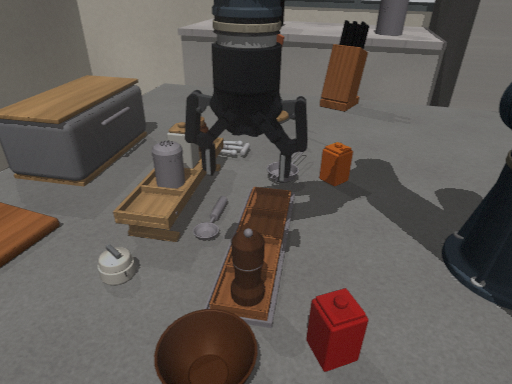

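The dredger stands upright in the rack at (168,163), with the caddy behind it near (190,140). The mill at (248,268) stands alone in the old rack with the open gripper above it.

Call:
apply_moves --pt "1 -1 35 0 0 0 -1" --pt "1 -1 70 0 0 0 -1" --pt "1 -1 100 0 0 0 -1" --pt "1 -1 120 0 0 0 -1" --pt "1 -1 127 0 0 0 -1" --pt "1 -1 129 0 0 0 -1" --pt "1 -1 129 0 0 0 -1" --pt "1 -1 129 0 0 0 -0.2" --pt "1 -1 129 0 0 0 0.2" --pt "1 -1 129 0 0 0 0.5" --pt "1 -1 129 0 0 0 1" --pt "1 -1 129 0 0 0 1" --pt "1 -1 129 0 0 0 1" --pt "1 -1 129 0 0 0 1"

```text
t: 25.45
tool_pos: [429.2, 181.8, 76.9]
eef_rot: [[-0.089, 0.996, 0.0], [0.996, 0.089, 0.0], [0.0, 0.0, -1.0]]
wrist_force: [-1.9, -0.6, 5.7]
opening: 47.3
grip_force: 40.5
```

```bash
python3 -c "
from h import *
plan(648,62,180,93)"
```

```text
shift [-138.8  207.3 -103. ] turn [ 0.  -0.   2.1] t 25.45 pos [429.2 181.8  76.9] q6 0.07
```

Call:
apply_moves --pt "0 0 -10 0 0 0 1" --pt "0 0 -35 0 0 0 1" --pt "0 0 -70 0 0 0 1" --pt "0 0 -98 0 0 0 1" --pt "-8 12 -106 0 0 0 1" --pt "-30 45 -106 0 0 1 1" --pt "-60 90 -106 0 0 2 1" --pt "-90 135 -106 0 0 2 1" --pt "-116 173 -106 0 0 2 1" --pt "-130 194 -105 0 0 2 1" --pt "-137 205 -103 0 0 2 1" --pt "-139 207 -102 0 0 2 1" --pt "-139 207 -102 0 0 2 1" --pt "-139 207 -102 0 0 2 1" --pt "-139 207 -102 0 0 2 1"

```text
t: 27.32
tool_pos: [647.3, 62.3, 178.6]
eef_rot: [[-0.055, 0.998, -0.0], [0.998, 0.055, 0.0], [0.0, -0.0, -1.0]]
wrist_force: [-0.0, -0.3, -2.6]
opening: 47.0
grip_force: 41.8
```

```bash
python3 -c "
from h import *
plan(648,62,131.9,93)"
```

```text
shift [-0.3  0.7 46.7] turn [-0.  -0.   0.1] t 27.325 pos [647.3  62.3 178.6] q6 -0.13
```

Call:
apply_moves --pt "-0.3 0.3 20 0 0 0 1" --pt "-0.3 0.3 34 0 0 0 1" --pt "-0.3 0.3 41 0 0 0 1" --pt "-0.3 0.3 44 0 0 0 1" --pt "-0.3 0.3 46 0 0 0 1" --pt "-0.3 0.3 47 0 0 0 1" --pt "-0.3 0.3 48 0 0 0 1" --pt "-0.3 0.3 48 0 0 0 1" --pt "-0.3 0.3 48 0 0 0 1"

```text
t: 28.45
tool_pos: [648.4, 61.3, 132.0]
eef_rot: [[-0.054, 0.999, 0.001], [0.999, 0.054, -0.0], [-0.0, 0.001, -1.0]]
wrist_force: [-1.7, -0.7, 4.0]
opening: 46.7
grip_force: 42.4
```

Call:
apply_moves --pt "0 0 0 0 0 0 0" --pt "0 0 0 0 0 0 -0.6" --pt "0 0 0 0 0 0 -1" --pt "0 0 0 0 0 0 -1" --pt "0 0 -10 0 0 0 -1" --pt "0 0 -40 0 0 0 -1" --pt "0 0 -80 0 0 0 -1" --pt "0 0 -110 0 0 0 -1" --pt "0 -40 -110 0 0 0 -1" --pt "0 -90 -110 0 0 0 -1" --pt "0 -140 -110 0 0 0 -1" --pt "0 -190 -110 0 0 0 -1" --pt "0 -220 -110 0 0 0 -1" --pt "0 -230 -110 0 0 0 -1" --pt "0 -230 -110 0 0 0 -1" --pt "0 -230 -110 0 0 0 -1"

```text
t: 30.45
tool_pos: [420.5, 48.7, 240.7]
eef_rot: [[-0.054, 0.999, 0.002], [0.999, 0.054, -0.0], [-0.0, 0.002, -1.0]]
wrist_force: [-0.0, -0.5, 0.6]
opening: 85.2
grip_force: 0.0
```

Run:
```python
from h import *
p,W=cloud('top');cv2.imwrite('pics/t4.png',p[:,:,::-1])
p2,d=robot.read_camera('side');cv2.imwrite('pics/s4.png',p2[:,:,::-1])
a=np.radians(3.12);Rk=np.array([[np.cos(a),-np.sin(a)],[np.sin(a),np.cos(a)]])
S=W[60:160,190:400].reshape(-1,3)
L=(S[:,:2]-[655.3,-72.9])@Rk
for n,y,lo,hi,top in(("mill",135,140,172,190),("dred",45,132,165,152),("caddy",-45,140,151,162),("pot",-135,136,160,142)):
    m=(abs(L[:,1]-y)<44)&(abs(L[:,0])<60)&(S[:,2]>90); T=np.percentile(S[m,2],99.5)
    m&=(S[:,2]>lo)&(S[:,2]<hi)
    print(n,m.sum(),"top",T.round(1),top,np.round(cv2.minEnclosingCircle(L[m].astype(np.float32))[0],1),cv2.minEnclosingCircle(L[m].astype(np.float32))[1],rect(L[m]),"want",y)
s=robot.sense();print(s['t'],s['wrist_force'],s['tool_pos'])
```

```text
mill 125 top 191.9 190 [  0.5 134.4] 24.197160720825195 (array([-1.000e-01,  1.344e+02]), array([46.2, 46.9]), 87.41) want 135
dred 679 top 156.1 152 [ 1.3 44.4] 30.787206649780273 (array([ 0.4, 44.5]), array([59.8, 59.1]), 41.12) want 45
caddy 177 top 164.9 162 [  1.7 -46.7] 35.538230895996094 (array([  1.9, -46.1]), array([53.9, 54.5]), 89.34) want -45
pot 358 top 146.8 142 [   2.3 -134.5] 22.12135124206543 (array([   2.2, -134.7]), array([42.6, 42.7]), 14.57) want -135
30.55 [ 0.28905459  0.64697052 -0.36226358] [419.93492873  48.79502098 240.3590423 ]
```

View pics/t4.png

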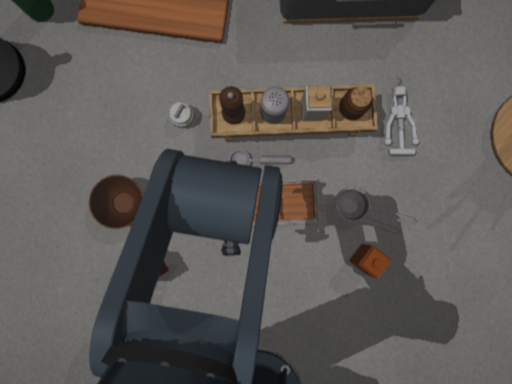

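View pics/s4.png

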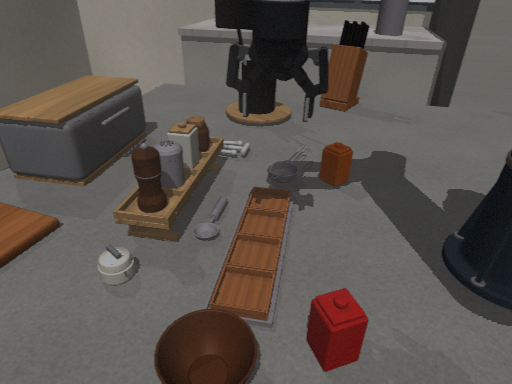

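All four stand upright and centred in order in the pine rack: in the top view, mill (232,103), dredger (274,103), caddy (318,100) and pot (357,100). They are within 3 mm of the bay middles and the arm is clear.

```bash
python3 -c "
from h import *
print(robot.sign_off())"
```

```text
the job is handed in; nothing more can be done
None
```

The job is handed in: the mill, dredger, caddy and pot stand upright in the pine rack in their original order, each measured within 3 mm of its bay middle, after about 31 s of the 88 s allowed; the hand-in gave no verdict.

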